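Find the gauge that fits the binding machine's clamp

TASK

Find out how the binding machine's clamp is set: find the thickness gauge that slides into its throat with a slight drag (not the one that is loose, nor one that is refused), and leave that gauge in the throat, lying flat and pushed fully home until its handle meets the machine's face. The gauges are stored handle inward, so put a gauge down and take it again by its handle before trying it; gauges you do not need may stay in the rack or lie on the desk or the rest, and the other things on the desk stay where they are.

Things in the scene. Friction and masses are not known exactly. Their poses are not given: they have to be found in the camera images.
- gauge_thin_mid (a point): The thin thickness gauge, lying flat, underside level from end to end: a steel blade (tip painted green) 60 mm long, 24 mm wide, 4 mm thick, and behind it a green plastic handle 60 mm long, 24 mm wide, 18 mm tall, 35 to 70 g. The point is half-way along the 120 mm gauge (at the shoulder where blade and handle meet), on its middle line, 9 mm above the underside; x points to the blade's tip (60 mm on), z up. Balances within 10 mm of this point.
- gauge_middle_mid (a point): The middle thickness gauge, lying flat, underside level from end to end: a steel blade (tip painted yellow) 60 mm long, 24 mm wide, 7 mm thick, and behind it a yellow plastic handle 60 mm long, 24 mm wide, 18 mm tall, 45 to 90 g. The point is half-way along the 120 mm gauge (at the shoulder where blade and handle meet), on its middle line, 9 mm above the underside; x points to the blade's tip (60 mm on), z up. Balances within 10 mm of this point.
- gauge_thick_mid (a point): The thick thickness gauge, lying flat, underside level from end to end: a steel blade (tip painted red) 60 mm long, 24 mm wide, 10 mm thick, and behind it a red plastic handle 60 mm long, 24 mm wide, 18 mm tall, 55 to 110 g. The point is half-way along the 120 mm gauge (at the shoulder where blade and handle meet), on its middle line, 9 mm above the underside; x points to the blade's tip (60 mm on), z up. Balances within 10 mm of this point.
- rack: White desk rack with a green top, 110 deep (x) x 270 wide (y) x 116 mm high, fixed to the desk. Origin at the centre of its underside; its front faces its own -x, with three pigeonholes 75 mm apart along y (at -75, 0, +75), each 30 mm wide, 24 mm high, floor 80 mm above the desk. The drawer fronts below are only painted on.
- rack_front (a point): Middle of the rack's front face at the height of the pigeonholes' floor; same axes as the rack. One gauge lies in each hole, in any order, handle inward, with about 34 mm of blade standing out level, free below and at both sides. Draw a gauge 86 mm straight out (rack's -x) to free it.
- rest_top (a point): Centre of the top of a fixed wooden rest with a cork top, 60 mm (its x) x 150 mm (its y), 40 mm high. A gauge laid across it along its x overhangs at both ends, to change the grip. Room for two gauges side by side, 80 mm apart.
- machine: Grey desktop binding machine, fixed to the desk: 200 mm deep (x) x 220 mm wide (y), 100 mm high in front, 135 mm at the rear hump (from 15 mm behind the middle). Origin at the centre of its underside; its front face lies 100 mm to its own -x.
- machine_mouth (a point): Middle of the lower edge of the machine's throat, in the front face, 50 mm above the desk; x points straight into the machine, y along the front face, z up. The throat is 36 mm wide, 14 mm high at the mouth (under a blue brow) and 70 mm deep; its flat level floor is at this height.
- machine_clamp (a point): Point on the throat's floor, 40 mm in, under the hidden clamp, set to an unknown one of three gaps, one for each gauge. A fixed edge 16 mm in refuses any thicker gauge; it clears the right one by 1.5 mm, so slide along the floor. From 24 mm in a sprung shoe pinches the right gauge (about 5 N): a steady drag of some 4 to 8 N. A thinner gauge goes in loose.
- mug: Bystander: white mug, 76 mm across, 90 mm high; origin at the centre of its underside
- stapler: Bystander: black and blue stapler, 150 x 36 x 38 mm; origin at the centre of its underside
- tape: Bystander: clear roll of tape lying flat, 90 mm across, 19 mm high; origin at the centre of its underside
- glue: Bystander: white glue bottle with orange cap, 36 mm across, 90 mm high; origin at the centre of its underside
- calculator: Bystander: black desk calculator, 140 x 80 x 18 mm; origin at the centre of its underside
Not all that is in view belongs to the job. Of the things shaped like the part that bears gauge_thin_mid, the green one is meant.

How it is judged:
On the way:
1. a gauge has been drawn out of the rack and put down (desk or rest), let go of and at rest (((x of gauge_thin_mid in the frame of rack_front below -0.05 m and height (world z) of gauge_thin_mid below 0.07 m and distance between gauge_thin_mid and machine_mouth above 0.08 m and contact force between gauge_thin and the fingers below 0.1 N and linear speed of gauge_thin below 0.02 m/s) or (x of gauge_middle_mid in the frame of rack_front below -0.05 m and height (world z) of gauge_middle_mid below 0.07 m and distance between gauge_middle_mid and machine_mouth above 0.08 m and contact force between gauge_middle and the fingers below 0.1 N and linear speed of gauge_middle below 0.02 m/s) or (x of gauge_thick_mid in the frame of rack_front below -0.05 m and height (world z) of gauge_thick_mid below 0.07 m and distance between gauge_thick_mid and machine_mouth above 0.08 m and contact force between gauge_thick and the fingers below 0.1 N and linear speed of gauge_thick below 0.02 m/s))), for 0.1 s.
At the end, for the whole second after the job is handed in: One gauge lies in the throat: its shoulder within 5 mm of the machine's face, within 10 mm of the throat's middle line, straight within 0.15 rad and flat within 0.1 rad, at rest, and pinched by the clamp (it presses on the throat's floor with more than 2.2 N, which a loose gauge does not) (((x of gauge_thin_mid in the frame of machine_mouth between -0.005 and 0.006 m and y of gauge_thin_mid in the frame of machine_mouth between -0.01 and 0.01 m and z of gauge_thin_mid in the frame of machine_mouth between 0.004 and 0.014 m and angle between the x axis of gauge_thin_mid and the x axis of machine_mouth, either way round below 0.15 rad and angle between gauge_thin_mid's own z axis and vertical below 0.1 rad and contact force between gauge_thin and machine above 2.2 N and linear speed of gauge_thin below 0.01 m/s) or (x of gauge_middle_mid in the frame of machine_mouth between -0.005 and 0.006 m and y of gauge_middle_mid in the frame of machine_mouth between -0.01 and 0.01 m and z of gauge_middle_mid in the frame of machine_mouth between 0.004 and 0.014 m and angle between the x axis of gauge_middle_mid and the x axis of machine_mouth, either way round below 0.15 rad and angle between gauge_middle_mid's own z axis and vertical below 0.1 rad and contact force between gauge_middle and machine above 2.2 N and linear speed of gauge_middle below 0.01 m/s) or (x of gauge_thick_mid in the frame of machine_mouth between -0.005 and 0.006 m and y of gauge_thick_mid in the frame of machine_mouth between -0.01 and 0.01 m and z of gauge_thick_mid in the frame of machine_mouth between 0.004 and 0.014 m and angle between the x axis of gauge_thick_mid and the x axis of machine_mouth, either way round below 0.15 rad and angle between gauge_thick_mid's own z axis and vertical below 0.1 rad and contact force between gauge_thick and machine above 2.2 N and linear speed of gauge_thick below 0.01 m/s))); the robot touches nothing.
It fails at once if one of the bystanders tipped over, or moved more than 30 mm (distance of any of mug, stapler, tape, glue, calculator from where it was at the start of the episode above 0.03 m or angle between any of mug, stapler, tape, glue, calculator's own z axis and vertical above 0.5 rad).
It fails at once if a gauge falls off the desk (height (world z) of any of gauge_thin_mid, gauge_middle_mid, gauge_thick_mid below -0.05 m).
It also fails if it takes over 72 s, if anything falls off the work surface, if the arm or the gripper's body presses on something with over 40 N, if the wrist force passes 120 N, or if a joint passes its speed limit or range.

ROBOT

A 7-joint arm with a two-finger parallel gripper is mounted at the origin on the work surface. World frame = base frame: x ahead of the robot, y to its left, z up, the work surface at z = 0. Lengths are in m, angles in rad, forces in N, time in s.
With the tool pointing down it reaches from about 0.425 to 0.875 m from the base axis. Payload 8.4 kg.
Tool frame: the origin (TCP) lies midway between the tips of the shut fingers; the grasp point (between the pads) lies 19 mm behind it; z points along the fingers, y is the line along which they close (so a half turn about z gives the same grasp; the last joint's range is limited). The gripper opens to 87 mm and grips with 3 to 60 N. Pads are 19 mm wide; open, the fingers measure 117 mm over their backs; the gripper's body (75 mm by 190 mm) begins 51 mm behind the grasp point.
Start: joints at [1.151, 0.333, 0.04, 1.465, -0.013, 1.343, -0.059], TCP at [0.205, -0.617, 0.223] pointing down, gripper open.
Joint ranges: [-2.58, 2.58], [-0.38, 2.09], [-1.3, 1.39], [0.25, 2.4], [-1.5, 4.64], [0.08, 2.09], [-2.65, 2.65]. Speed limits (rad/s): [2.22, 2.22, 2.79, 2.79, 3.14, 3.14, 3.14].

INTERFACE

Orientations are given as a unit quaternion [x, y, z, w].
In Python, from rig import get_obs, cams, finish_job gives the robot as it stands.
- The arm moves only by the shell command python3 -m inch 'ROWS' [OPENING]. ROWS is JSON, a list of rows, each a list of 2 entries, a list of its own where there are three numbers: the shift along the world's x, y, z in cm, then the turn, a rotation vector about the world's x, y, z in rad. In form: [[[dx, dy, dz], [wx, wy, wz]], ...]. A call has 1 to 20 rows; each row shifts and turns the commanded pose from where the row before left it; what a row does not reach is not made up. A row lasts 1/10 s, in which the tool goes at most 50 mm and 8.59 degrees, less where a joint would pass 70% of its speed; a pose out of reach is approached as far as the arm can. A call is refused whole if a number of a shift passes 5 or a number of a turn 0.15, either way. A call with a gripper value outside its range is refused whole. OPENING is the opening in per cent of the stroke, from 0 (shut) to 100 (fully open), set as the call begins (- or left out, the last holds). The fingers move at their own pace and stop on an object; the grip force is fixed at half the most. Time passes only in rows, so rows that do not move let the fingers close. It gives the time, the measured TCP pose, the force, the opening and the grip force at its end, in the units of the state.
- get_obs(): the state, without advancing time (a new reading comes with each control period).
- cams.capture(name): name is "scene" or "top" or "wrist"; returns a dict with "frame" (384x512x3 uint8, red, green, blue), "K" (3x3 intrinsics, pixels), "distortion" ([k1, k2, p1, p2, k3] as OpenCV has them; the pictures are not rectified), "world_to_cam" (4x4, takes a point from world to camera coordinates). Camera axes: x right, y up, looking along -z (the intrinsics and any distortion apply to the point x, -y, -z); pixel columns grow to the right and rows downward; lengths in m; the calibration is good to about 2 mm. A picture is of the moment at which its call begins. There is no depth.
- finish_job(): hands the job in; it is judged then, once.
The state is a dict: "clock": time; "joint_pos": joint angles; "dq": joint speeds; "joint_efforts": joint torques, N m; "ee_pos": TCP position; "eef_rot": TCP orientation; "wrist_force": force on the tool from outside, world axes, zero at the start; "torque": the same for the moment, N m; "gripper_width": opening from 0.0 (shut) to 1.0 (fully open); "grasp_force": force on a finger pad.
Only numpy, scipy, OpenCV 4.12 (cv2) and the standard library are available. Lean on these libraries where they do the work, as an engineer would, in place of code of your own. Each camera call takes 0.05 s, during which the arm holds its last target. There are 200 camera calls.

## Working session

There is one attempt and no reset: what is moved stays moved. The work goes in short steps, Python scripts to look and compute and a shell command to move; the robot and the scene stay as the last step left them, time stands still between calls to the robot, and variables do not carry over. Pictures are saved under pics/ and viewed, at most 10 in all, crops included, and the job is handed in when it is done.

```bash
mkdir -p pics
python3 - <<'E'
from rig import get_obs,cams
import cv2
for n in("scene","top"):
    c=cams.capture(n);cv2.imwrite(f"pics/{n}0.png",c["frame"][:,:,::-1]);print(n,c["K"],c["distortion"],c["world_to_cam"])
o=get_obs();print(o)
E
```

```text
scene [[346.84786769   0.         252.36415001]
 [  0.         346.84786769 202.36071242]
 [  0.           0.           1.        ]] [0.0217151 0.        0.        0.        0.       ] [[ 0.84733286  0.53081162  0.01631128 -0.4802564 ]
 [-0.2836569   0.42640739  0.85890366  0.00262673]
 [ 0.44896079 -0.7324041   0.51187737 -1.1394283 ]
 [ 0.          0.          0.          1.        ]]
top [[366.14335219   0.         256.66767749]
 [  0.         366.14335219 192.66810573]
 [  0.           0.           1.        ]] [-0.07055949  0.          0.          0.          0.        ] [[-0.01532959 -0.99977392 -0.01473464  0.13142338]
 [ 0.99410059 -0.01682177  0.1071496  -0.49570523]
 [-0.10737324 -0.01300515  0.99413372 -1.02418282]
 [ 0.          0.          0.          1.        ]]
{'clock': 0.1, 'joint_pos': array([ 1.15080512,  0.33384705,  0.03986656,  1.46618292, -0.01338887,
        1.34329849, -0.05850864]), 'dq': array([-0.00015707, -0.00225905, -0.00023421, -0.0005605 , -0.00012702,
       -0.00121344, -0.00059747]), 'joint_efforts': array([ 3.59577818e-03, -6.57810116e+01,  1.33974127e+00, -4.04706037e+01,
       -5.96179068e-02,  4.09878627e-02,  1.25572997e-04]), 'ee_pos': array([ 0.20479774, -0.61644552,  0.22174368]), 'eef_rot': array([ 9.87165138e-01,  1.59701124e-01, -1.69833881e-04, -7.15147555e-04]), 'wrist_force': array([-0.45115511,  0.02642593,  0.96085589]), 'torque': array([-0.00733655,  0.00790994,  0.00655332]), 'grasp_force': 0.0, 'gripper_width': 0.9981093399950475}
```

View pics/scene0.png

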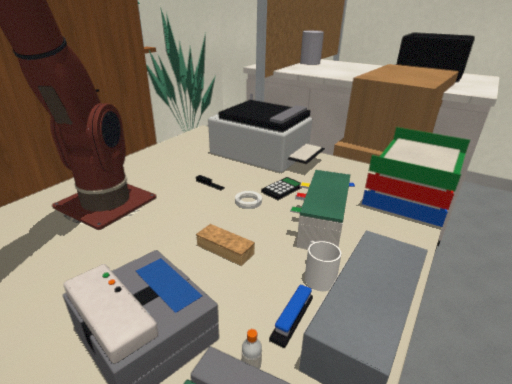

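View pics/top0.png

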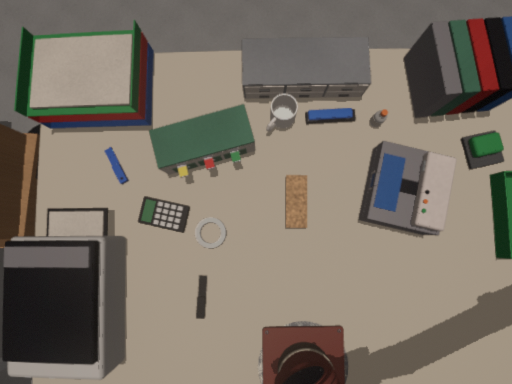

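Gauge candidates in top view: yellow (183,170), red (209,162), green (236,156), which are the blades at the rack. Other coloured things, namely the stacked trays, the pen at (116,165) and the books, are not gauges. The middle gauge (yellow) goes first, since it tells which one fits. Now I'll measure and take the close crop.

```bash
cat > h.py <<'E'
import numpy as np,cv2
from rig import get_obs,cams
def ray(c,uv):
    uv=np.array(uv,float).reshape(-1,1,2)
    n=cv2.undistortPoints(uv,c["K"],np.array(c["distortion"])).reshape(-1,2)
    T=c["world_to_cam"];R=T[:3,:3];o=-R.T@T[:3,3]
    d=np.c_[n[:,0],-n[:,1],-np.ones(len(n))]@R
    return o,d
def plane(c,uv,z):
    o,d=ray(c,uv);return o+d*((z-o[2])/d[:,2])[:,None]
def proj(c,P):
    P=np.atleast_2d(P);T=c["world_to_cam"];q=P@T[:3,:3].T+T[:3,3]
    q=q*[1,-1,-1];return cv2.projectPoints(q,np.zeros(3),np.zeros(3),c["K"],np.array(c["distortion"]))[0].reshape(-1,2)
def blobs(c,lo,hi,amin=15,box=None):
    m=cv2.inRange(cv2.cvtColor(c["frame"],cv2.COLOR_RGB2HSV),np.array(lo),np.array(hi))
    if box: k=np.zeros_like(m);x0,y0,x1,y1=box;k[y0:y1,x0:x1]=255;m&=k
    cs=cv2.findContours(m,cv2.RETR_EXTERNAL,cv2.CHAIN_APPROX_NONE)[0]
    return sorted([x for x in cs if cv2.contourArea(x)>=amin],key=cv2.contourArea)[::-1]
E
python3 - <<'E'
from h import *
c=cams.capture("top")
np.set_printoptions(precision=4,suppress=True)
def rep(n,lo,hi,box,z,a=15):
    for b in blobs(c,lo,hi,a,box)[:2]:
        r=cv2.minAreaRect(b);print(n,r,cv2.contourArea(b));print(plane(c,np.vstack([[r[0]],cv2.boxPoints(r)]),z))
rep("yellow",(20,120,100),(35,255,255),(150,140,270,190),.0835,4)
rep("red",(0,120,80),(8,255,255),(150,140,270,190),.085,4)
rep("green",(55,120,80),(85,255,255),(225,145,250,170),.082,4)
rep("racktop",(60,60,20),(95,255,120),(140,95,265,185),.116,200)
rep("rest",(8,90,90),(20,255,255),(275,165,320,240),.04,100)
rep("bluepanel",(100,120,60),(125,255,255),(360,140,420,220),.1,100)
rep("machgrey",(100,20,40),(135,120,130),(355,135,460,245),.1,300)
f=c["frame"][:,:,::-1]
a=cv2.resize(f[95:215,145:265],None,fx=3.3,fy=3.3,interpolation=cv2.INTER_CUBIC)
b=cv2.resize(f[130:250,345:465],None,fx=3.3,fy=3.3,interpolation=cv2.INTER_CUBIC)
cv2.imwrite("pics/crop1.png",np.hstack([a,b]))
E
```

```text
yellow ((182.52943420410156, 171.11764526367188), (8.246211051940918, 8.731282234191895), 75.96376037597656) 58.0
[[0.5549 0.3259 0.0835]
 [0.5634 0.3405 0.0835]
 [0.5688 0.317  0.0835]
 [0.5464 0.3113 0.0835]
 [0.5409 0.3348 0.0835]]
red ((208.79412841796875, 163.17649841308594), (8.48874568939209, 9.216353416442871), 75.96376037597656) 62.0
[[0.5753 0.253  0.085 ]
 [0.584  0.2682 0.085 ]
 [0.5898 0.2435 0.085 ]
 [0.5667 0.2378 0.085 ]
 [0.5609 0.2625 0.085 ]]
racktop ((200.96792602539062, 136.00331115722656), (38.051700592041016, 98.22869873046875), 74.63838195800781) 3573.5
[[0.644  0.2697 0.116 ]
 [0.6624 0.413  0.116 ]
 [0.729  0.1549 0.116 ]
 [0.6264 0.129  0.116 ]
 [0.5607 0.3834 0.116 ]]
rest ((296.0, 201.0), (52.0, 20.0), 90.0) 1035.0
[[ 0.4708  0.0123  0.04  ]
 [ 0.5457  0.0388  0.04  ]
 [ 0.5447 -0.0182  0.04  ]
 [ 0.3971 -0.0139  0.04  ]
 [ 0.398   0.0423  0.04  ]]
bluepanel ((389.73284912109375, 182.14337158203125), (21.675973892211914, 53.80591583251953), 11.070202827453613) 1059.5
[[ 0.5124 -0.2363  0.1   ]
 [ 0.4476 -0.1901  0.1   ]
 [ 0.5907 -0.2258  0.1   ]
 [ 0.5784 -0.2838  0.1   ]
 [ 0.4354 -0.247   0.1   ]]
```

View pics/crop1.png

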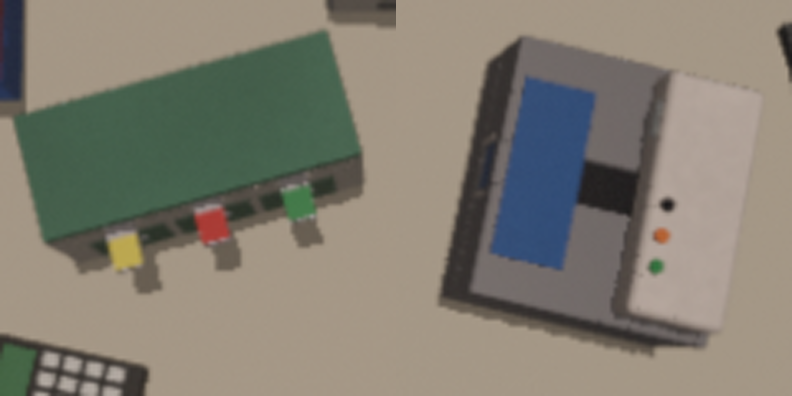

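The crop shows yellow, red and green blades left to right at the rack front. The machine's front faces left with its blue brow at image (373,180). Moving towards the yellow gauge.

```bash
python3 -m inch '[[[2.1,3.7,0.5],[0,0,0]],[[2.1,3.7,0.3],[0,0,0]],[[2.1,3.7,0],[0,0,0]],[[2.1,3.7,0],[0,0,0]],[[2.1,3.7,0],[0,0,0]],[[2.1,3.7,0],[0,0,0]],[[2.1,3.7,0],[0,0,0]],[[2.1,3.7,0],[0,0,0]],[[2.1,3.7,0],[0,0,0]],[[2.1,3.7,0],[0,0,0]],[[2.1,3.7,0],[0,0,0]],[[2.1,3.7,0],[0,0,0]],[[2.1,3.7,0],[0,0,0]],[[2.1,3.7,0],[0,0,0]]]' 60
python3 -m inch '[[[0.3,4.3,0],[0,0,0]],[[0.3,4.3,0],[0,0,0]],[[0.3,4.3,0],[0,0,0]],[[0.3,4.3,0],[0,0,0]],[[0.3,4.3,0],[0,0,0]],[[0.3,4.3,0],[0,0,0]],[[0.3,4.3,0],[0,0,0]],[[0.3,4.3,0],[0,0,-0.02]],[[0.3,4.3,0],[0,0,-0.03]],[[0,0,0],[0,0,0]],[[0,0,0],[0,0,0]]]'
python3 - <<'E'
from h import *
np.set_printoptions(precision=4,suppress=True)
print(get_obs()["joint_pos"])
c=cams.capture("wrist");cv2.imwrite("pics/w1.png",c["frame"][:,:,::-1])
t=cams.capture("top");
P=plane(t,[(383.2,141.2),(367.4,218.5)],.1);print(P,P.mean(0),np.linalg.norm(P[0]-P[1]));print(plane(t,[(372.6,180)],.066))
E
```

```text
clock: 1.55
ee_pos: [0.4994, -0.0972, 0.2305]
eef_rot: [0.987, 0.16, 0.0, 0.0]
wrist_force: [1.3, -0.9, -0.6]
gripper_width: 0.594
grasp_force: 0.0
clock: 2.65
ee_pos: [0.5253, 0.2893, 0.23]
eef_rot: [0.991, 0.136, -0.001, -0.0]
wrist_force: [0.5, -0.7, -0.6]
gripper_width: 0.599
grasp_force: 0.0
[ 0.0135  0.3099 -0.7292  1.5508  0.2084  1.3617 -2.0329]
[[ 0.6253 -0.2249  0.1   ]
 [ 0.4159 -0.171   0.1   ]] [ 0.5206 -0.198   0.1   ] 0.21629521569161378
[[ 0.5236 -0.2005  0.066 ]]
```

View pics/w1.png

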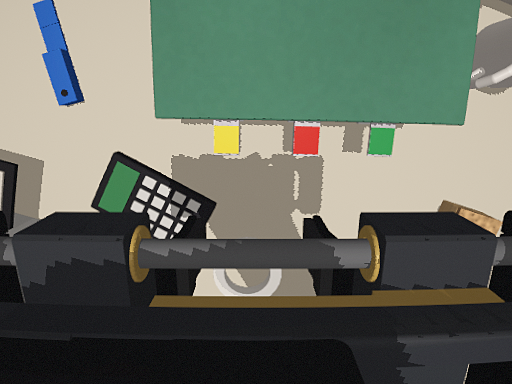

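The wrist view shows the yellow blade at (227,138), red (306,139) and green (382,140), with the rack front nearly level.

Run:
```python
from h import *
np.set_printoptions(precision=4,suppress=True)
c=cams.capture("wrist");B=(200,115,400,165)
L=[]
for n,lo,hi,z in(("y",(20,120,100),(35,255,255),.087),("r",(0,120,80),(8,255,255),.09),("g",(50,120,60),(75,255,255),.084)):
    b=blobs(c,lo,hi,20,B)[0];r=cv2.minAreaRect(b);P=plane(c,np.vstack([[r[0]],cv2.boxPoints(r)]),z);print(n,r[1:],P);L.append(P[0])
d=L[0]-L[2];print(np.arctan2(-d[0],d[1]),np.linalg.norm(d[:2]))
R=plane(c,[(155,117),(464,124)],.116);d=R[0]-R[1];print("front top edge",R,np.arctan2(-d[0],d[1]),np.linalg.norm(d))
```

```text
y ((27.0, 24.0), 90.0) [[0.5547 0.3246 0.087 ]
 [0.564  0.3386 0.087 ]
 [0.57   0.3168 0.087 ]
 [0.5452 0.3103 0.087 ]
 [0.5391 0.3326 0.087 ]]
r ((25.16196632385254, 27.159700393676758), 2.726310968399048) [[0.5747 0.2516 0.09  ]
 [0.5596 0.2601 0.09  ]
 [0.5843 0.2663 0.09  ]
 [0.5896 0.2433 0.09  ]
 [0.5649 0.2366 0.09  ]]
g ((23.958585739135742, 26.366188049316406), 3.3664605617523193) [[0.5939 0.1795 0.084 ]
 [0.579  0.1875 0.084 ]
 [0.6034 0.1947 0.084 ]
 [0.6086 0.1717 0.084 ]
 [0.5842 0.1639 0.084 ]]
0.26435721372917415 0.1502592392373244
front top edge [[0.5615 0.3835 0.116 ]
 [0.6287 0.1232 0.116 ]] 0.2530093695060186 0.2687772173938119
```

```bash
python3 -m inch '[[[1.6,1.8,-2],[0,0,-0.01]],[[1.64,1.83,-3],[0,0,0]],[[0,0,-4],[0,0,0]],[[0,0,-3],[0,0,0]],[[0,0,-2.5],[0,0,0]],[[0,0,-1.5],[0,0,0]],[[0,0,-0.6],[0,0,0]],[[0,0,0],[0,0,0]]]'
python3 -m inch '[[[0,0,0],[0,0,0]],[[0,0,0],[0,0,0]],[[0,0,0],[0,0,0]],[[0,0,0],[0,0,0]],[[0,0,0],[0,0,0]],[[0,0,0],[0,0,0]]]' 0
```

```text
clock: 3.6
ee_pos: [0.5586, 0.3238, 0.0646]
eef_rot: [0.992, 0.13, -0.0, 0.0]
wrist_force: [-0.1, 0.6, -0.3]
gripper_width: 0.597
grasp_force: 0.0
clock: 4.2
ee_pos: [0.5585, 0.3246, 0.0649]
eef_rot: [0.992, 0.13, 0.0, -0.0]
wrist_force: [0.3, 0.4, 3.0]
gripper_width: 0.273
grasp_force: 30.0
```

```bash
python3 -m inch '[[[-0.5,-0.13,0],[0,0,0]],[[-1,-0.27,0],[0,0,0]],[[-1,-0.27,0],[0,0,0]],[[-1,-0.27,0],[0,0,0]],[[-1,-0.27,0],[0,0,0]],[[-1,-0.27,0],[0,0,0]],[[-1,-0.27,0],[0,0,0]],[[-1,-0.27,0],[0,0,0]],[[-1,-0.27,0],[0,0,0]],[[-1,-0.27,0],[0,0,0]],[[-1,-0.27,0],[0,0,0]],[[0,0,1],[0,0,0]],[[0,0,3],[0,0,0]]]'
python3 - <<'E'
from h import *
c=cams.capture("scene");cv2.imwrite("pics/s2.png",cv2.resize(c["frame"][120:270,180:380,::-1],None,fx=3,fy=3))
E
```

```text
clock: 5.5
ee_pos: [0.4519, 0.295, 0.1034]
eef_rot: [0.991, 0.13, -0.002, 0.001]
wrist_force: [1.9, -0.1, -0.8]
gripper_width: 0.271
grasp_force: 30.0
```

View pics/s2.png

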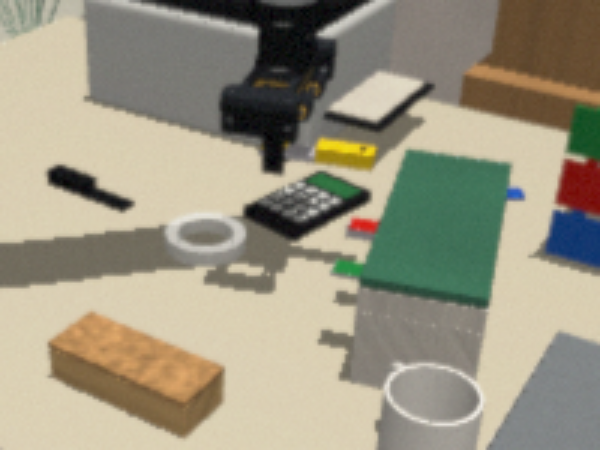

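The gauge is drawn free and held level. Carrying it to the rest, blade toward −y.

```bash
python3 -m inch '[[[0,0,3],[0,0,0]],[[0.58,-3.66,1],[0,0,0.143]],[[0.58,-3.66,0],[0,0,0.143]],[[0.58,-3.66,0],[0,0,0.143]],[[0.58,-3.66,0],[0,0,0.143]],[[0.58,-3.66,0],[0,0,0.143]],[[0.58,-3.66,0],[0,0,0.143]],[[0.58,-3.66,0],[0,0,0.143]],[[0.58,-3.66,0],[0,0,0.143]],[[0.58,-3.66,0],[0,0,0.143]],[[0,0,0],[0,0,0]],[[0,0,-3],[0,0,0]],[[0,0,-3],[0,0,0]],[[0,0,0],[0,0,0]]]'
```

```text
clock: 6.95
ee_pos: [0.5027, -0.0274, 0.0817]
eef_rot: [0.723, 0.691, -0.001, -0.002]
wrist_force: [-1.0, -0.5, 0.2]
gripper_width: 0.27
grasp_force: 30.0
```

```bash
python3 -m inch '[[[0.15,-0.65,-1.5],[0,0,0.02]],[[0,0,-2],[0,0,0]],[[0,0,-1],[0,0,0]],[[0,0,-0.5],[0,0,0]],[[0,0,-0.4],[0,0,0]],[[0,0,-0.15],[0,0,0]],[[0,0,0],[0,0,0]],[[0,0,0],[0,0,0]]]'
```

```text
clock: 7.75
ee_pos: [0.5067, -0.0343, 0.0292]
eef_rot: [0.716, 0.699, 0.0, 0.0]
wrist_force: [-0.5, -0.1, -0.4]
gripper_width: 0.271
grasp_force: 30.0
```

```bash
python3 -m inch '[[[0,0,-0.2],[0,0,0]],[[0,0,-0.2],[0,0,0]],[[0,0,0],[0,0,0]],[[0,0,0],[0,0,0]]]'
```

```text
clock: 8.15
ee_pos: [0.5066, -0.0344, 0.0249]
eef_rot: [0.716, 0.699, 0.0, 0.0]
wrist_force: [0.2, -0.8, 1.6]
gripper_width: 0.271
grasp_force: 30.0
```

```bash
python3 -m inch '[[[0,0,0],[0,0,0]],[[0,0,0],[0,0,0]],[[0,0,0],[0,0,0]],[[0,0,2],[0,0,0]],[[0,0,4],[0,0,0]],[[0,0,4],[0,0,0]],[[0,0,4],[0,0,0]],[[0,0,0],[0,0,0]],[[0,0,0],[0,0,0]]]' 60
python3 - <<'E'
from h import *
np.set_printoptions(precision=4,suppress=True)
c=cams.capture("wrist");cv2.imwrite("pics/w2.png",c["frame"][:,:,::-1])
for b in blobs(c,(20,120,100),(35,255,255),60)[:3]:
    r=cv2.minAreaRect(b);print(r,plane(c,np.vstack([[r[0]],cv2.boxPoints(r)]),.058))
E
```

```text
clock: 9.05
ee_pos: [0.5068, -0.0345, 0.1653]
eef_rot: [0.716, 0.698, 0.0, 0.001]
wrist_force: [0.3, 0.5, -0.4]
gripper_width: 0.599
grasp_force: 0.0
((251.73126220703125, 101.01970672607422), (74.66777038574219, 29.451860427856445), 88.53119659423828) [[0.5074 0.0369 0.058 ]
 [0.4956 0.066  0.058 ]
 [0.5191 0.066  0.058 ]
 [0.5197 0.0065 0.058 ]
 [0.495  0.0064 0.058 ]]
((253.5, 187.5), (27.0, 25.0), 90.0) [[ 0.507  -0.0361  0.058 ]
 [ 0.4966 -0.0238  0.058 ]
 [ 0.5181 -0.0244  0.058 ]
 [ 0.5177 -0.0486  0.058 ]
 [ 0.4957 -0.0481  0.058 ]]
((375.036376953125, 253.87347412109375), (52.12144088745117, 8.242847442626953), 87.61405944824219) [[ 0.6186 -0.1026  0.058 ]
 [ 0.6118 -0.0766  0.058 ]
 [ 0.6194 -0.0765  0.058 ]
 [ 0.626  -0.13    0.058 ]
 [ 0.6179 -0.13    0.058 ]]
```

View pics/w2.png

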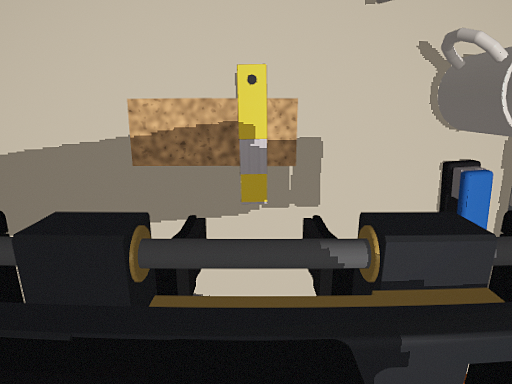

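The gauge lies well across the rest, its handle spanning image rows 64–140 at column 252. I'll take it by the rear of the handle.

```bash
python3 -m inch '[[[0,4.5,0],[0,0,0]],[[0,4.5,-1],[0,0,0]],[[0.05,0,-4],[0,0,0]],[[0,0,-4],[0,0,0]],[[0,0,-3],[0,0,0]],[[0,0,-1.2],[0,0,0]],[[0,0,-0.3],[0,0,0]],[[0,0,0],[0,0,0]]]'
python3 -m inch '[[[0,0,0],[0,0,0]],[[0,0,0],[0,0,0]],[[0,0,0],[0,0,0]],[[0,0,0],[0,0,0]],[[0,0,0],[0,0,0]]]' 0
```

```text
clock: 9.9
ee_pos: [0.507, 0.0558, 0.0299]
eef_rot: [0.716, 0.699, -0.0, -0.0]
wrist_force: [0.4, 0.3, -0.2]
gripper_width: 0.596
grasp_force: 0.0
clock: 10.4
ee_pos: [0.5071, 0.0556, 0.0301]
eef_rot: [0.716, 0.698, 0.0, 0.0]
wrist_force: [-0.8, -1.1, 2.0]
gripper_width: 0.273
grasp_force: 30.0
```

```bash
python3 -m inch '[[[0,0,1],[0,0,0]],[[0,0,3],[0,0,0]],[[0,0,3],[0,0,0]],[[0,0,0],[0,0,0]]]'
python3 - <<'E'
from h import *
np.set_printoptions(precision=4,suppress=True)
c=cams.capture("scene")
f=c["frame"]
# machine front face edges for mouth; print blue brow blob near projected mouth
print(proj(c,[[.522,-.199,.05],[.522,-.199,.064]]))
t=cams.capture("top")
for b in blobs(t,(95,80,30),(130,255,255),4,(366,160,379,200)): 
    r=cv2.minAreaRect(b);print(r,plane(t,[r[0]],.066))
E
```

```text
clock: 10.8
ee_pos: [0.5093, 0.0564, 0.104]
eef_rot: [0.715, 0.699, 0.002, 0.002]
wrist_force: [0.1, 0.2, 0.3]
gripper_width: 0.271
grasp_force: 30.0
[[184.7255 291.1239]
 [184.177  286.2347]]
((376.5, 191.0), (16.0, 3.0), 90.0) [[ 0.4926 -0.2098  0.066 ]]
```

Run:
```python
from h import *
np.set_printoptions(precision=4,suppress=True)
t=cams.capture("top")
hsv=cv2.cvtColor(t["frame"],cv2.COLOR_RGB2HSV)
for r in range(166,200,1): print(r,[f"{h},{s},{v}" for h,s,v in hsv[r,366:380]]) if r%3==0 else 0
m=cv2.inRange(hsv,(100,110,25),(125,255,110));k=np.zeros_like(m)
for r in range(165,198): k[r,367:int(376-(r-165)*.2)]=255
p=np.argwhere(m&k)[:,::-1].astype(float);print(len(p),p.mean(0),p.min(0),p.max(0))
Q=plane(t,p,.072);print(Q.mean(0))
```

```text
168 ['17,43,189', '17,44,185', '16,47,147', '12,40,83', '9,27,66', '8,31,66', '9,26,69', '5,24,65', '10,24,65', '5,24,64', '4,26,68', '7,23,99', '6,20,130', '8,21,136']
171 ['17,42,186', '17,46,162', '17,47,109', '10,33,69', '5,24,64', '8,30,67', '12,34,75', '12,39,86', '11,36,100', '9,32,80', '8,26,77', '7,20,115', '5,21,133', '3,17,133']
174 ['17,43,184', '17,47,147', '15,38,81', '9,27,65', '9,27,65', '4,28,72', '158,16,65', '117,41,62', '113,50,61', '170,11,69', '7,19,118', '6,19,134', '6,19,135', '158,8,122']
177 ['17,46,155', '14,41,94', '9,27,66', '4,27,65', '10,22,69', '173,14,71', '117,42,67', '113,78,65', '135,16,64', '4,18,101', '6,20,129', '6,19,136', '0,13,133', '112,62,124']
180 ['16,45,129', '9,34,75', '10,25,62', '4,30,67', '0,21,73', '124,30,68', '112,71,65', '117,37,62', '170,20,78', '0,17,122', '5,21,136', '3,17,135', '123,18,125', '110,104,137']
183 ['14,40,83', '9,28,64', '4,28,64', '4,26,69', '140,11,68', '114,58,66', '115,70,62', '150,12,66', '7,21,108', '3,19,132', '6,19,136', '175,12,130', '111,80,134', '108,132,139']
186 ['9,27,66', '0,24,63', '5,24,65', '173
[... 345 characters left out ...]
,25,72', '5,25,62', '4,28,63', '9,27,66', '8,21,95', '6,20,126', '5,20,137', '176,15,134', '113,60,128', '109,129,138', '108,141,141', '108,143,141']
195 ['4,27,66', '5,24,65', '4,28,63', '0,25,62', '5,25,62', '0,23,77', '6,22,116', '6,19,134', '7,17,135', '117,24,116', '110,115,133', '108,139,141', '108,143,141', '108,145,141']
198 ['4,27,65', '6,21,62', '0,20,63', '5,25,61', '5,23,67', '3,22,104', '6,19,131', '6,19,135', '165,9,114', '111,95,129', '108,138,139', '108,142,142', '108,143,141', '108,143,141']<stdin>:8: RuntimeWarning: Mean of empty slice.
  ret = um.true_divide(
Traceback (most recent call last):
ValueError: zero-size array to reduction operation minimum which has no identity
```

```bash
python3 -m inch '[[[1.15,-3.2,0],[0,0,-0.075]],[[1.15,-3.2,0],[0,0,-0.075]],[[1.15,-3.3,0],[0,0,-0.075]],[[1.1,-3.3,0],[0,0,0]],[[0,0,-2],[0,0,0]],[[0,0,-2],[0,0,0]],[[0,0,-1],[0,0,0]],[[0,0,-0.9],[0,0,0]],[[0,0,0],[0,0,0]],[[0,0,0],[0,0,0]]]'
```

```text
clock: 11.95
ee_pos: [0.5526, -0.074, 0.041]
eef_rot: [0.789, 0.614, 0.0, 0.0]
wrist_force: [-0.7, 0.2, -0.4]
gripper_width: 0.272
grasp_force: 30.0
```

Run:
```python
from h import *
o=get_obs();q=o["eef_rot"];print(o["ee_pos"],2*np.arctan2(q[1],q[0]))
t=cams.capture("top");cv2.imwrite("pics/t3.png",cv2.resize(t["frame"][130:230,290:410,::-1],None,fx=5,fy=5,interpolation=cv2.INTER_CUBIC))
```

```text
[ 0.55257787 -0.07402308  0.04101402] 1.3222106690629185
```

View pics/t3.png

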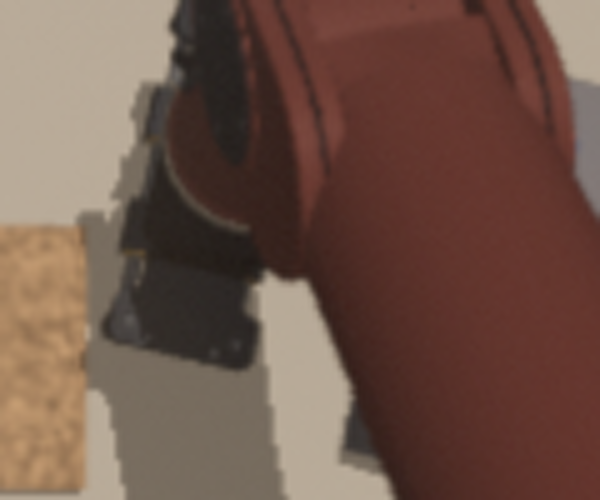

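The top view is hidden by the arm, so I rely on the numbers and feel.

```bash
python3 -m inch '[[[0.23,0,0],[0,0,0]],[[-0.12,-0.48,0],[0,0,0]],[[-0.12,-0.48,0],[0,0,0]],[[-0.12,-0.48,0],[0,0,0]],[[-0.12,-0.48,0],[0,0,0]],[[-0.12,-0.48,0],[0,0,0]],[[-0.12,-0.48,0],[0,0,0]],[[0,0,0],[0,0,0]],[[0,0,0],[0,0,0]]]'; python3 -m inch '[[[0,0,-0.1],[0,0,0]],[[0,0,0],[0,0,0]],[[0,0,0],[0,0,0]]]'
```

```text
clock: 12.9
ee_pos: [0.5475, -0.1032, 0.0407]
eef_rot: [0.79, 0.614, 0.0, -0.0]
wrist_force: [-1.0, -0.6, -1.1]
gripper_width: 0.27
grasp_force: 30.0
clock: 13.2
ee_pos: [0.5476, -0.1028, 0.0398]
eef_rot: [0.789, 0.614, 0.0, 0.0]
wrist_force: [0.4, 0.7, -0.4]
gripper_width: 0.274
grasp_force: 30.0
```

```bash
python3 -m inch '[[[-0.07,-0.29,0],[0,0,0]],[[-0.07,-0.29,0],[0,0,0]],[[-0.07,-0.29,0],[0,0,0]],[[0,0,0],[0,0,0]]]'; python3 -m inch '[[[-0.07,-0.29,0],[0,0,0]],[[0,0,0],[0,0,0]],[[0,0,0],[0,0,0]]]'
```

```text
clock: 13.6
ee_pos: [0.5467, -0.1069, 0.0401]
eef_rot: [0.788, 0.615, 0.003, -0.001]
wrist_force: [3.2, 15.5, 0.0]
gripper_width: 0.268
grasp_force: 30.0
clock: 13.9
ee_pos: [0.5468, -0.1072, 0.0403]
eef_rot: [0.788, 0.616, 0.004, -0.002]
wrist_force: [4.0, 21.3, 1.7]
gripper_width: 0.271
grasp_force: 30.0
```

Stopped about 14 mm in with 21 N, which matches the 16 mm fixed edge. I'll confirm with the gauge pressed to the floor.

```bash
python3 -m inch '[[[0.24,0.98,0],[0,0,0]],[[0,0,-0.15],[0,0,0]],[[0,0,0],[0,0,0]],[[0,0,0],[0,0,0]]]'; python3 -m inch '[[[-0.05,-0.2,0],[0,0,0]],[[-0.05,-0.2,0],[0,0,0]],[[-0.05,-0.2,0],[0,0,0]],[[-0.05,-0.2,0],[0,0,0]],[[0,0,0],[0,0,0]]]'
```

```text
clock: 14.3
ee_pos: [0.5472, -0.1056, 0.0383]
eef_rot: [0.79, 0.613, -0.0, 0.0]
wrist_force: [0.3, 2.0, 1.8]
gripper_width: 0.271
grasp_force: 30.0
clock: 14.8
ee_pos: [0.5467, -0.1072, 0.0387]
eef_rot: [0.788, 0.615, 0.003, -0.002]
wrist_force: [4.8, 20.1, 2.0]
gripper_width: 0.276
grasp_force: 30.0
```

```bash
python3 -m inch '[[[0.24,0.98,0],[0,0,0]],[[0,0,0.3],[0,0,0]],[[0,0,0],[0,0,0]],[[0,0,0],[0,0,0]]]'; for i in 1; do python3 -m inch '[[[0,0,-0.1],[0,0,0]],[[0,0,0],[0,0,0]],[[0,0,0],[0,0,0]]]'; done; python3 -m inch '[[[0,0,-0.1],[0,0,0]],[[0,0,0],[0,0,0]],[[0,0,0],[0,0,0]]]'; python3 -m inch '[[[0,0,-0.1],[0,0,0]],[[0,0,0],[0,0,0]],[[0,0,0],[0,0,0]]]';  python3 -m inch '[[[0,0,-0.1],[0,0,0]],[[0,0,0],[0,0,0]],[[0,0,0],[0,0,0]]]'
```

```text
clock: 15.2
ee_pos: [0.5471, -0.1043, 0.041]
eef_rot: [0.79, 0.613, -0.0, 0.0]
wrist_force: [0.5, 0.2, -0.7]
gripper_width: 0.271
grasp_force: 30.0
clock: 15.5
ee_pos: [0.5473, -0.1034, 0.0401]
eef_rot: [0.79, 0.614, -0.0, -0.0]
wrist_force: [-0.7, -0.8, -1.0]
gripper_width: 0.272
grasp_force: 30.0
clock: 15.8
ee_pos: [0.5475, -0.1032, 0.0392]
eef_rot: [0.789, 0.614, -0.0, -0.0]
wrist_force: [0.3, -0.0, -0.9]
gripper_width: 0.271
grasp_force: 30.0
clock: 16.1
ee_pos: [0.5476, -0.1031, 0.0384]
eef_rot: [0.789, 0.614, 0.0, 0.0]
wrist_force: [-0.3, -0.6, 1.2]
gripper_width: 0.27
grasp_force: 30.0
clock: 16.4
ee_pos: [0.5476, -0.1031, 0.0373]
eef_rot: [0.789, 0.614, 0.0, 0.0]
wrist_force: [0.3, 0.3, 2.9]
gripper_width: 0.272
grasp_force: 30.0
```

The middle gauge is refused at floor level, so thin must be the right one. I'll park the middle one on the near end of the rest.

```bash
python3 -m inch '[[[0,0,0.25],[0,0,0]],[[0.24,0.97,0],[0,0,0]],[[0.36,1.45,0],[0,0,0]],[[0.48,1.94,0],[0,0,0]],[[0,0,3],[0,0,0]],[[0,0,3],[0,0,0]],[[-2.4,2.2,0],[0,0,0.075]],[[-2.4,2.2,0],[0,0,0.075]],[[-2.4,2.2,0],[0,0,0.075]],[[-2.4,2.2,0],[0,0,0]],[[-2.4,2.5,0],[0,0,0]],[[0,0,0],[0,0,0]],[[0,0,0],[0,0,0]]]'
```

```text
clock: 17.7
ee_pos: [0.438, 0.0547, 0.0999]
eef_rot: [0.715, 0.699, -0.0, 0.0]
wrist_force: [0.1, -0.4, -0.8]
gripper_width: 0.275
grasp_force: 30.0
```

```bash
python3 -m inch '[[[0,0,-2.5],[0,0,0]],[[0,0,-2.5],[0,0,0]],[[0,0,-1],[0,0,0]],[[0,0,-0.6],[0,0,0]],[[0,0,-0.35],[0,0,0]],[[0,0,0],[0,0,0]],[[0,0,0],[0,0,0]]]'; python3 -m inch '[[[0,0,0],[0,0,0]],[[0,0,0],[0,0,0]],[[0,0,0],[0,0,0]],[[0,0,3],[0,0,0]],[[0,0,4],[0,0,0]],[[0,0,4],[0,0,0]],[[0,0,0],[0,0,0]]]' 60
python3 - <<'E'
from h import *
np.set_printoptions(precision=4,suppress=True)
c=cams.capture("wrist")
for b in blobs(c,(20,120,100),(35,255,255),60)[:2]:
    r=cv2.minAreaRect(b);print(r,plane(c,np.vstack([[r[0]],cv2.boxPoints(r)]),.058))
E
```

```text
clock: 18.4
ee_pos: [0.4387, 0.0537, 0.0307]
eef_rot: [0.716, 0.699, 0.0, 0.0]
wrist_force: [-0.1, 1.9, -2.2]
gripper_width: 0.273
grasp_force: 31.2
clock: 19.1
ee_pos: [0.4408, 0.0534, 0.1449]
eef_rot: [0.716, 0.698, 0.002, 0.003]
wrist_force: [-0.1, -1.3, -0.3]
gripper_width: 0.598
grasp_force: 0.0
((251.0, 206.5), (63.0, 30.0), 90.0) [[0.4392 0.041  0.058 ]
 [0.4279 0.0675 0.058 ]
 [0.4518 0.0669 0.058 ]
 [0.451  0.0129 0.058 ]
 [0.4258 0.0135 0.058 ]]
((251.0, 286.0), (20.0, 26.0), 90.0) [[ 0.4372 -0.0324  0.058 ]
 [ 0.4262 -0.0222  0.058 ]
 [ 0.4488 -0.0228  0.058 ]
 [ 0.4485 -0.0428  0.058 ]
 [ 0.4254 -0.0421  0.058 ]]
```

```bash
python3 -m inch '[[[0,0,3],[0,0,0]],[[1.74,1.4,0],[0,0,-0.143]],[[1.74,1.4,0],[0,0,-0.143]],[[1.74,1.4,0],[0,0,-0.143]],[[1.74,1.4,0],[0,0,-0.143]],[[1.74,1.4,0],[0,0,-0.143]],[[1.74,1.4,0],[0,0,-0.143]],[[1.74,1.4,0],[0,0,-0.143]],[[1.74,1.4,0],[0,0,-0.143]],[[1.74,1.4,0],[0,0,-0.143]],[[0,0,0],[0,0,0]],[[0,0,0],[0,0,0]]]'
```

```text
clock: 20.35
ee_pos: [0.5939, 0.1793, 0.1687]
eef_rot: [0.991, 0.131, -0.001, 0.0]
wrist_force: [0.1, -0.3, 0.1]
gripper_width: 0.599
grasp_force: 0.0
```

```bash
python3 -m inch '[[[0.3,0,-3],[0,0,0]],[[0,0,-3.5],[0,0,0]],[[0,0,-2.5],[0,0,0]],[[0,0,-1],[0,0,0]],[[0,0,-0.4],[0,0,0]],[[0,0,0],[0,0,0]],[[0,0,0],[0,0,0]]]'
python3 -m inch '[[[0,0,0],[0,0,0]],[[0,0,0],[0,0,0]],[[0,0,0],[0,0,0]],[[0,0,0],[0,0,0]],[[0,0,0],[0,0,0]],[[0,0,0],[0,0,0]]]' 0
```

```text
clock: 21.05
ee_pos: [0.5986, 0.1796, 0.0676]
eef_rot: [0.992, 0.13, 0.001, -0.0]
wrist_force: [-0.6, -0.7, 0.2]
gripper_width: 0.599
grasp_force: 0.0
clock: 21.65
ee_pos: [0.5979, 0.1795, 0.0663]
eef_rot: [0.992, 0.129, 0.0, -0.0]
wrist_force: [0.2, -0.3, 0.9]
gripper_width: 0.268
grasp_force: 30.0
```

```bash
python3 -m inch '[[[-0.5,-0.13,0],[0,0,0]],[[-1,-0.27,0],[0,0,0]],[[-1,-0.27,0],[0,0,0]],[[-1,-0.27,0],[0,0,0]],[[-1,-0.27,0],[0,0,0]],[[-1,-0.27,0],[0,0,0]],[[-1,-0.27,0],[0,0,0]],[[-1,-0.27,0],[0,0,0]],[[-1,-0.27,0],[0,0,0]],[[-1,-0.27,0],[0,0,0]],[[-1,-0.27,0],[0,0,0]],[[0,0,1],[0,0,0]],[[0,0,3],[0,0,0]],[[0,0,3],[0,0,0]],[[0,0,0],[0,0,0]]]'
```

```text
clock: 23.15
ee_pos: [0.4955, 0.1524, 0.1409]
eef_rot: [0.992, 0.13, 0.003, -0.0]
wrist_force: [0.2, 0.8, -0.6]
gripper_width: 0.269
grasp_force: 30.0
```

```bash
python3 -m inch '[[[0.21,-2.07,0],[0,0,0.143]],[[0.21,-2.07,0],[0,0,0.143]],[[0.21,-2.07,0],[0,0,0.143]],[[0.21,-2.07,0],[0,0,0.143]],[[0.21,-2.07,0],[0,0,0.143]],[[0.21,-2.07,0],[0,0,0.143]],[[0.21,-2.07,0],[0,0,0.143]],[[0.21,-2.07,0],[0,0,0.143]],[[0.21,-2.07,0],[0,0,0.143]],[[0,0,0],[0,0,0]],[[0,0,-3],[0,0,0]],[[0,0,-2.5],[0,0,0]],[[0,0,0],[0,0,0]],[[0,0,0],[0,0,0]]]'
```

```text
clock: 24.55
ee_pos: [0.5119, -0.0344, 0.0817]
eef_rot: [0.716, 0.698, 0.0, -0.0]
wrist_force: [-0.4, -0.2, -1.4]
gripper_width: 0.265
grasp_force: 30.0
```

```bash
python3 -m inch '[[[0.25,0,-2],[0,0,0]],[[0,0,-2],[0,0,0]],[[0,0,-0.8],[0,0,0]],[[0,0,-0.4],[0,0,0]],[[0,0,-0.2],[0,0,0]],[[0,0,0],[0,0,0]],[[0,0,0],[0,0,0]],[[0,0,0],[0,0,0]]]'
```

```text
clock: 25.35
ee_pos: [0.5146, -0.0352, 0.0278]
eef_rot: [0.716, 0.698, 0.0, 0.0]
wrist_force: [-0.6, 0.6, -0.3]
gripper_width: 0.266
grasp_force: 30.0
```

```bash
python3 -m inch '[[[0,0,-0.15],[0,0,0]],[[0,0,0],[0,0,0]],[[0,0,0],[0,0,0]]]'; python3 -m inch '[[[0,0,0],[0,0,0]],[[0,0,0],[0,0,0]],[[0,0,0],[0,0,0]],[[0,0,2],[0,0,0]],[[0,0,4],[0,0,0]],[[0,0,4],[0,0,0]],[[0,0,4],[0,0,0]],[[0,0,0],[0,0,0]],[[0,0,0],[0,0,0]]]' 60
python3 - <<'E'
from h import *
np.set_printoptions(precision=4,suppress=True)
c=cams.capture("wrist");cv2.imwrite("pics/w4.png",c["frame"][:,:,::-1])
for b in blobs(c,(50,120,60),(75,255,255),60,(200,30,310,230))[:3]:
    r=cv2.minAreaRect(b);print(r,plane(c,np.vstack([[r[0]],cv2.boxPoints(r)]),.058))
E
```

```text
clock: 25.65
ee_pos: [0.5147, -0.0352, 0.0261]
eef_rot: [0.716, 0.698, 0.0, 0.0]
wrist_force: [-0.2, -0.8, 3.6]
gripper_width: 0.268
grasp_force: 30.0
clock: 26.55
ee_pos: [0.5146, -0.0354, 0.1662]
eef_rot: [0.716, 0.698, 0.0, 0.001]
wrist_force: [0.2, -1.0, -1.0]
gripper_width: 0.6
grasp_force: 0.0
((252.5, 101.5), (73.0, 27.0), 90.0) [[0.5158 0.0357 0.058 ]
 [0.5057 0.0645 0.058 ]
 [0.5273 0.064  0.058 ]
 [0.5264 0.0055 0.058 ]
 [0.5037 0.0061 0.058 ]]
((254.0, 186.5), (27.0, 24.0), 90.0) [[ 0.5153 -0.0363  0.058 ]
 [ 0.5052 -0.024   0.058 ]
 [ 0.5259 -0.0245  0.058 ]
 [ 0.5256 -0.0488  0.058 ]
 [ 0.5044 -0.0483  0.058 ]]
```

View pics/w4.png

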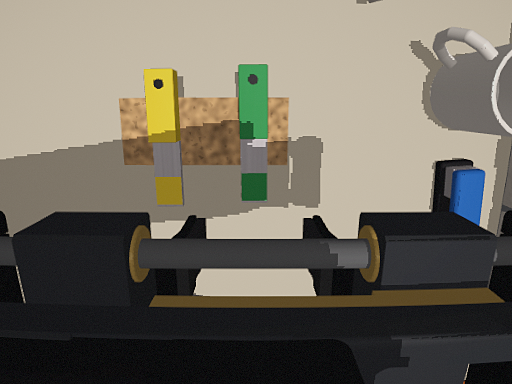

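Both gauges lie flat on the rest: green handle at (252,101), yellow at (162,103). I'll take green by the handle.

```bash
python3 -m inch '[[[0,4.5,0],[0,0,0]],[[0,4.4,-1],[0,0,0]],[[0.05,0,-4],[0,0,0]],[[0,0,-4],[0,0,0]],[[0,0,-3],[0,0,0]],[[0,0,-1.2],[0,0,0]],[[0,0,-0.4],[0,0,0]],[[0,0,0],[0,0,0]],[[0,0,0],[0,0,0]]]'
python3 -m inch '[[[0,0,0],[0,0,0]],[[0,0,0],[0,0,0]],[[0,0,0],[0,0,0]],[[0,0,0],[0,0,0]],[[0,0,0],[0,0,0]]]' 0
python3 -m inch '[[[0,0,1],[0,0,0]],[[0,0,3],[0,0,0]],[[0,0,3],[0,0,0]],[[0,0,0],[0,0,0]]]'
```

```text
clock: 27.5
ee_pos: [0.5157, 0.054, 0.0309]
eef_rot: [0.716, 0.698, 0.001, 0.001]
wrist_force: [-0.2, 0.4, -0.7]
gripper_width: 0.6
grasp_force: 0.0
clock: 28.0
ee_pos: [0.5149, 0.0538, 0.0299]
eef_rot: [0.716, 0.698, 0.0, 0.0]
wrist_force: [-0.7, -0.6, 1.4]
gripper_width: 0.274
grasp_force: 30.0
clock: 28.4
ee_pos: [0.5172, 0.0546, 0.1039]
eef_rot: [0.715, 0.699, 0.002, 0.002]
wrist_force: [0.8, -0.1, -0.1]
gripper_width: 0.276
grasp_force: 30.0
```

```bash
python3 -m inch '[[[1,-3.24,0],[0,0,-0.075]],[[1,-3.24,0],[0,0,-0.075]],[[1,-3.24,0],[0,0,-0.075]],[[1,-3.24,0],[0,0,0]],[[0,0,-2],[0,0,0]],[[0,0,-2],[0,0,0]],[[0,0,-1],[0,0,0]],[[0,0,-0.9],[0,0,0]],[[0,0,-0.1],[0,0,0]],[[0,0,0],[0,0,0]],[[0,0,0],[0,0,0]]]'
```

```text
clock: 29.5
ee_pos: [0.5553, -0.0756, 0.0405]
eef_rot: [0.789, 0.614, 0.0, 0.0]
wrist_force: [-0.2, 0.6, -0.7]
gripper_width: 0.271
grasp_force: 30.0
```

Advance to about 10 mm in, then on through the edge.

```bash
python3 -m inch '[[[-0.12,-0.48,0],[0,0,0]],[[-0.12,-0.48,0],[0,0,0]],[[-0.12,-0.48,0],[0,0,0]],[[-0.12,-0.48,0],[0,0,0]],[[-0.12,-0.48,0],[0,0,0]],[[-0.12,-0.48,0],[0,0,0]],[[0,0,-0.05],[0,0,0]],[[0,0,0],[0,0,0]]]'; python3 -m inch '[[[-0.07,-0.29,0],[0,0,0]],[[-0.07,-0.29,0],[0,0,0]],[[-0.07,-0.29,0],[0,0,0]],[[0,0,0],[0,0,0]],[[0,0,0],[0,0,0]]]'
```

```text
clock: 30.3
ee_pos: [0.5476, -0.1049, 0.0392]
eef_rot: [0.79, 0.614, -0.0, 0.0]
wrist_force: [-0.0, -0.8, 0.7]
gripper_width: 0.27
grasp_force: 30.0
clock: 30.8
ee_pos: [0.5454, -0.1137, 0.0392]
eef_rot: [0.79, 0.614, -0.0, 0.0]
wrist_force: [0.9, -1.1, 1.2]
gripper_width: 0.27
grasp_force: 30.0
```

```bash
python3 -m inch '[[[-0.07,-0.29,0],[0,0,0]],[[-0.07,-0.29,0],[0,0,0]],[[-0.07,-0.29,0],[0,0,0]],[[-0.07,-0.29,0],[0,0,0]]]'; python3 -m inch '[[[-0.07,-0.29,0],[0,0,0]],[[-0.07,-0.29,0],[0,0,0]],[[-0.07,-0.29,0],[0,0,0]]]'
```

```text
clock: 31.2
ee_pos: [0.5433, -0.123, 0.0395]
eef_rot: [0.789, 0.614, 0.001, -0.001]
wrist_force: [2.2, 8.1, 2.3]
gripper_width: 0.271
grasp_force: 30.0
clock: 31.5
ee_pos: [0.5417, -0.1309, 0.0397]
eef_rot: [0.789, 0.615, 0.002, -0.001]
wrist_force: [2.6, 9.0, 3.7]
gripper_width: 0.274
grasp_force: 30.0
```

A steady drag of about 8 N, so this is the right gauge. Pushing it home.

```bash
python3 -m inch '[[[-0.07,-0.29,0],[0,0,0]],[[-0.07,-0.29,0],[0,0,0]],[[-0.07,-0.29,0],[0,0,0]],[[-0.07,-0.29,0],[0,0,0]],[[-0.07,-0.29,0],[0,0,0]]]'; python3 -m inch '[[[-0.07,-0.29,0],[0,0,0]],[[-0.05,-0.19,0],[0,0,0]],[[-0.05,-0.19,0],[0,0,0]]]'
```

```text
clock: 32.0
ee_pos: [0.5383, -0.1453, 0.0398]
eef_rot: [0.789, 0.615, 0.002, -0.001]
wrist_force: [2.5, 9.8, 4.2]
gripper_width: 0.267
grasp_force: 30.0
clock: 32.3
ee_pos: [0.5371, -0.1505, 0.0399]
eef_rot: [0.789, 0.615, 0.003, -0.001]
wrist_force: [4.4, 17.5, 3.5]
gripper_width: 0.268
grasp_force: 30.0
```

```bash
python3 -m inch '[[[-0.05,-0.19,0],[0,0,0]],[[0,0,0],[0,0,0]],[[0,0,0],[0,0,0]]]'
```

```text
clock: 32.6
ee_pos: [0.5371, -0.1506, 0.0398]
eef_rot: [0.788, 0.616, 0.003, -0.001]
wrist_force: [6.2, 18.0, 3.2]
gripper_width: 0.271
grasp_force: 30.0
```

Stopped at the face with 18 N. Releasing and checking.

```bash
python3 -m inch '[[[0.1,0.39,0],[0,0,0]],[[0,0,0],[0,0,0]],[[0,0,0],[0,0,0]],[[0,0,0],[0,0,0]],[[0,0,2],[0,0,0]],[[0,0,4],[0,0,0]],[[0,0,4],[0,0,0]],[[0,0,4],[0,0,0]],[[0,0,0],[0,0,0]],[[0,0,0],[0,0,0]]]' 60
python3 -m inch '[[[-0.5,-2.5,0],[0,0,0]],[[-0.5,-2.5,0],[0,0,0]],[[0,0,0],[0,0,0]],[[0,0,0],[0,0,0]]]'
python3 - <<'E'
from h import *
np.set_printoptions(precision=4,suppress=True)
c=cams.capture("wrist");cv2.imwrite("pics/w5.png",c["frame"][:,:,::-1])
for b in blobs(c,(50,120,60),(75,255,255),60)[:4]:
    r=cv2.minAreaRect(b);print(r,plane(c,np.vstack([[r[0]],cv2.boxPoints(r)]),.068))
E
```

```text
clock: 33.6
ee_pos: [0.5361, -0.1535, 0.1799]
eef_rot: [0.79, 0.613, 0.0, 0.001]
wrist_force: [-0.4, 0.3, -0.1]
gripper_width: 0.597
grasp_force: 0.0
clock: 34.0
ee_pos: [0.5249, -0.2031, 0.1776]
eef_rot: [0.79, 0.613, -0.001, -0.001]
wrist_force: [0.2, -0.6, 1.0]
gripper_width: 0.595
grasp_force: 0.0
((253.29725646972656, 143.79481506347656), (69.10765075683594, 27.227413177490234), 88.49256896972656) [[ 0.5337 -0.1678  0.068 ]
 [ 0.529  -0.1374  0.068 ]
 [ 0.5511 -0.1424  0.068 ]
 [ 0.5385 -0.1998  0.068 ]
 [ 0.5154 -0.1945  0.068 ]]
```

View pics/w5.png

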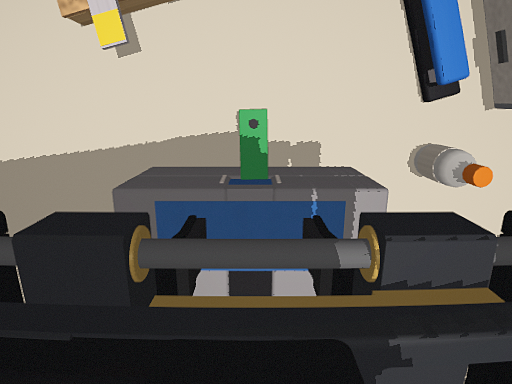

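The green handle (253,144) sits square against the machine's face under the brow, and the gripper is clear.

```bash
python3 -c "
from rig import finish_job
print(finish_job())"
```

```text
the job is handed in; nothing more can be done
None
```

The clamp is set for the thin (green) gauge: the middle gauge was refused, and the thin one went in with a steady drag of about 8 to 10 N. I left it in the throat, flat, straight and pushed home against the machine's face, and handed the job in at about 34 s; no verdict was returned.

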